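# Push a ware board through the kiln props

## Task

With the fingertips, push the small wooden board that carries the freshly painted clay bowl along the bench, through the narrow gap between the two cream kiln props, until the whole board lies on the blue painted mark beyond them. Only push the board, never lift or tip it; the bowl must ride along standing on the board without being touched. Leave everything else on the bench where it stands.

Things in the scene. Friction and masses are not known exactly. Their poses are not given: they have to be found in the camera images.
- bay: two round cream kiln props fixed on the bench, each 44 mm wide and 40 mm high, axes 142 mm apart (the gap is 98 mm wide), with a blue mark painted beyond them. Origin on the bench midway between the props; x points through the gap to the mark (roughly to the robot's right, within 0.3 rad), props at y = +71 and -71 mm, z up. It stands elsewhere each time.
- mark (a point): centre of the blue painted rectangle on the bench (flat, no thickness to bump over), 130 mm beyond the line of the props; it measures 144 mm along its x (the same x as the bay's) by 126 mm along its y, so it begins 58 mm beyond the line of the props
- board: loose pale wooden board, 104 mm along its x, 90 mm along its y, 18 mm thick, 0.15 to 0.31 kg, flat on the bench before the props, up to 32 mm off the gap's middle line and turned up to 0.35 rad from it. Origin at the centre of its underside; x is the way it goes through the gap (4 mm to spare each side when straight)
- bowl: small freshly painted terracotta bowl standing loose near the middle of the board (within 10 mm), 60 mm wide at the rim, 28 mm high, its rim 46 mm above the bench; about 0.1 kg. Origin at the centre of its underside. It rides on the board by friction alone
- corner0 (a point): lower corner of the board at its +x, +y end (52 mm and 45 mm from its centre)
- corner1 (a point): lower corner of the board at its +x, -y end (52 mm and 45 mm from its centre)
- corner2 (a point): lower corner of the board at its -x, +y end (52 mm and 45 mm from its centre)
- corner3 (a point): lower corner of the board at its -x, -y end (52 mm and 45 mm from its centre)
- tumbler_dark: bystander: dark grey clay tumbler, 72 mm wide, 95 mm high; origin at the centre of its underside. Loose; leave it where it stands
- tumbler_ash: bystander: pale grey clay tumbler, 72 mm wide, 95 mm high; origin at the centre of its underside. Loose; leave it where it stands
- mug: bystander: terracotta mug, 76 mm wide plus a handle, 80 mm high; origin at the centre of its underside. Loose; leave it where it stands
- glaze_bottle: bystander: small pink bottle with a red cap, 40 mm wide, 75 mm high; origin at the centre of its underside. Loose; leave it where it stands
- round_pot: bystander: closed round terracotta pot, 54 mm wide, 38 mm high; origin at the centre of its underside. Loose; leave it where it stands
- saucer: bystander: terracotta saucer, 100 mm wide, 18 mm high; origin at the centre of its underside. Loose; leave it where it stands
- brush: bystander: brush about 150 mm long, lying on the bench; origin under its middle. Loose; leave it where it stands
There are look-alikes about, which are no part of the job. Leave any black, grey or purple look-alike of the board alone.

How it is judged:
On the way:
1. the board is between the two props (x of board in the frame of bay between -0.03 and 0.03 m and y of board in the frame of bay between -0.008 and 0.008 m), for 0.1 s.
At the end, for the whole second after the job is handed in: All four corners of the board are on the blue mark (within 1 mm of its edge at most outside), the board lies flat on the bench, the bowl stands upright on it within 28 mm of its middle, and both are at rest (x of corner0 in the frame of mark between -0.073 and 0.073 m and y of corner0 in the frame of mark between -0.064 and 0.064 m and x of corner1 in the frame of mark between -0.073 and 0.073 m and y of corner1 in the frame of mark between -0.064 and 0.064 m and x of corner2 in the frame of mark between -0.073 and 0.073 m and y of corner2 in the frame of mark between -0.064 and 0.064 m and x of corner3 in the frame of mark between -0.073 and 0.073 m and y of corner3 in the frame of mark between -0.064 and 0.064 m and height (world z) of board below 0.003 m and angle between board's own z axis and vertical below 0.05 rad and horizontal distance between bowl and board below 0.028 m and z of bowl in the frame of board above 0.014 m and angle between bowl's own z axis and vertical below 0.1 rad and linear speed of each of board, bowl below 0.01 m/s); the robot touches nothing.
It fails at once if the board is lifted or tipped up (height (world z) of board above 0.01 m or angle between board's own z axis and vertical above 0.2 rad).
It fails at once if the robot touches the freshly painted bowl (contact force between any of the arm, the fingers and bowl above 0.3 N).
It fails at once if the bowl tips over or comes off the board (angle between bowl's own z axis and vertical above 0.4 rad or z of bowl in the frame of board below 0.01 m).
It fails at once if another thing on the bench is moved by more than 20 mm (distance of any of tumbler_dark, tumbler_ash, mug, glaze_bottle, round_pot, saucer, brush from where it was at the start of the episode above 0.02 m).
It also fails if it takes over 64 s, if anything falls off the work surface, if the arm or the gripper's body presses on something with over 40 N, if the wrist force passes 120 N, or if a joint passes its speed limit or range.

## Robot

A 7-joint arm with a two-finger parallel gripper is mounted at the origin on the work surface. World frame = base frame: x ahead of the robot, y to its left, z up, the work surface at z = 0. Lengths are in m, angles in rad, forces in N, time in s.
With the tool pointing down it reaches from about 0.425 to 0.925 m from the base axis. Payload 6.8 kg.
Tool frame: the origin (TCP) lies on the centre line of the jaws, within the pads' length; the fingertips stand 19 mm ahead of it and the grasp point (between the pads) is the TCP; z points along the fingers, y is the line along which they close (so a half turn about z gives the same grasp; the last joint's range is limited). The gripper opens to 85 mm and grips with 20 to 120 N. Pads are 22 mm wide; open, the fingers measure 114 mm over their backs; the gripper's body (76 mm by 85 mm) begins 54 mm behind the grasp point. The pads swing forward as they close: fully open they stand 13 mm farther back than shut.
Start: joints at [1.079, 0.477, 0.022, 1.555, -0.011, 1.109, -0.083], TCP at [0.253, -0.626, 0.25] pointing down, gripper open.
Joint ranges: [-2.96, 2.96], [-0.34, 2.1], [-1.41, 1.46], [0.24, 2.44], [-1.37, 4.51], [0.17, 1.92], [-2.96, 2.96]. Speed limits (rad/s): [2.39, 2.39, 3.14, 3.14, 3.14, 3.14, 3.14].

## Interface

Orientations are given as a rotation vector (axis times angle).
In Python, from bench import r gives the robot as it stands. The module is installed in compiled form; this text tells all that it offers.
- The arm moves only by the tool arm_command, never from a script. Its argument "rows" is a list of rows, each an object of numbers: "fingers": the opening, from -1 (shut) to 1 (fully open); "x", "y", "z": the shift along the tool's x, y, z in m; "ax", "ay", "az": the turn, a rotation vector about the tool's x, y, z in degrees. In form: [{"fingers": .., "x": .., "y": .., "z": .., "ax": .., "ay": .., "az": ..}, ...]. A call has 1 to 10 rows; each row shifts and turns the commanded pose from where the row before left it, along the tool's axes as they then stand; what a row does not reach is not made up. A row lasts 1/12 s, in which the tool goes at most 41.7 mm and 7.16 degrees, less where a joint would pass 70% of its speed; a pose out of reach is approached as far as the arm can. A call is refused whole if a number of a shift passes 0.0417 or a number of a turn 7.16, either way. A call with a gripper value outside its range is refused whole. The fingers move at their own pace and stop on an object; "grip_force" is the grip in N (left out, the last holds). Time passes only in rows, so rows that do not move let the fingers close. It gives the time, the measured TCP pose, the force, the opening and the grip force at its end, in the units of the state.
- r.get_obs(): the state, without advancing time (a new reading comes with each control period).
- r.grab_frame(name): name is "scene" or "top" or "wrist"; returns a dict with "frame" (420x560x3 uint8, red, green, blue), "depth" (420x560 float32, m along the optical axis (not along the pixel's ray), 0 where there is no reading), "K" (3x3 intrinsics, pixels), "world_from_camera" (4x4, takes a point from camera to world coordinates). Camera axes: x right, y down, z forward; pixel columns grow to the right and rows downward; lengths in m; the calibration is good to about 2 mm. A picture is of the moment at which its call begins.
- r.hand_in(): hands the job in; it is judged then, once.
The state is a dict: "clock": time; "joints": joint angles; "qvel": joint speeds; "tau": joint torques, N m; "tcp_pos": TCP position; "orientation": TCP orientation; "contact_force": force on the tool from outside, world axes, zero at the start; "moment": the same for the moment, N m; "grip_width": finger opening in m; "gripper_force": force on a finger pad.
Only numpy, scipy, OpenCV 4.12 (cv2) and the standard library are available. Lean on these libraries where they do the work, as an engineer would, in place of code of your own. Each camera call takes 0.05 s, during which the arm holds its last target. There are 200 camera calls.

## Working session

There is one attempt and no reset: what is moved stays moved. The work goes in short steps, Python scripts to look and compute and a tool call to move; the robot and the scene stay as the last step left them, time stands still between calls to the robot, and variables do not carry over. Pictures are saved under pics/ and viewed, at most 10 in all, crops included, and the job is handed in when it is done.

Besides the shell and the picture viewer there is one more tool, called after "Call:" by a JSON object that holds its "op" and its "data". arm_command: Moves the arm, as the interface text tells. Its arguments: {"type":"object","properties":{"rows":{"type":"array"},"grip_force":{"type":"number"}},"required":["rows"]}

```bash
mkdir -p pics; cat > h.py <<'E'
import numpy as np, cv2
from scipy.spatial.transform import Rotation as R
from bench import r
def grab(n):
    f=r.grab_frame(n); return f
def save(img,p): cv2.imwrite('pics/'+p,cv2.cvtColor(img,cv2.COLOR_RGB2BGR))
def ray(f,uv,z):
    K,T=np.array(f['K']),np.array(f['world_from_camera'])
    uv=np.atleast_2d(uv).astype(float)
    d=np.c_[uv,np.ones(len(uv))]@np.linalg.inv(K).T@T[:3,:3].T
    o=T[:3,3]; s=(z-o[2])/d[:,2]
    return o+d*s[:,None]
E
python3 - <<'E'
from h import *
import pickle
fs={n:grab(n) for n in('top','scene')}
pickle.dump(fs,open('f0.pkl','wb'))
for n,f in fs.items():
    save(f['frame'],n+'0.png'); print(n,np.round(f['K'],1).tolist(),np.round(f['world_from_camera'],3).tolist())
print(r.get_obs())
E
```

```text
top [[476.2, 0.0, 273.2], [0.0, 476.2, 204.3], [0.0, 0.0, 1.0]] [[-0.023, -0.988, 0.15, 0.383], [-1.0, 0.022, -0.003, 0.089], [-0.0, -0.15, -0.989, 1.226], [0.0, 0.0, 0.0, 1.0]]
scene [[435.2, 0.0, 277.9], [0.0, 435.2, 214.8], [0.0, 0.0, 1.0]] [[-0.11, 0.743, -0.66, 1.292], [0.994, 0.085, -0.07, 0.172], [0.004, -0.664, -0.748, 0.864], [0.0, 0.0, 0.0, 1.0]]
{'clock': 0.1, 'joints': array([ 1.07889487,  0.47772713,  0.02238378,  1.55634373, -0.01148476,
        1.10933758, -0.08313133]), 'qvel': array([-4.52342960e-05, -3.74915688e-03, -1.13588594e-03, -1.14670109e-03,
       -9.11952981e-04, -1.72399645e-03,  1.69982823e-04]), 'tau': array([ 3.61251448e-03, -5.97762966e+01,  1.61352754e+00, -2.81956816e+01,
        1.28341815e-02,  5.00995913e-03, -4.75085835e-05]), 'tcp_pos': array([ 0.25252549, -0.62543421,  0.24942097]), 'orientation': array([-3.08234650e+00, -5.98808501e-01,  7.43020441e-04]), 'contact_force': array([-0.45806756, -1.09417827, -0.13061716]), 'moment': array([-0.02294938,  0.01919247,  0.03491785]), 'gripper_force': 0.0, 'grip_width': 0.08537007111711349}
```

View pics/top0.png

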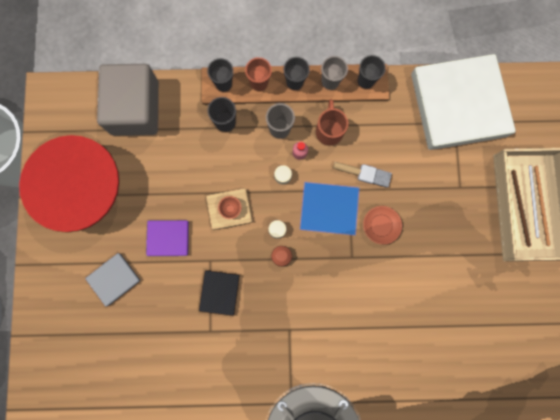

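View pics/scene0.png

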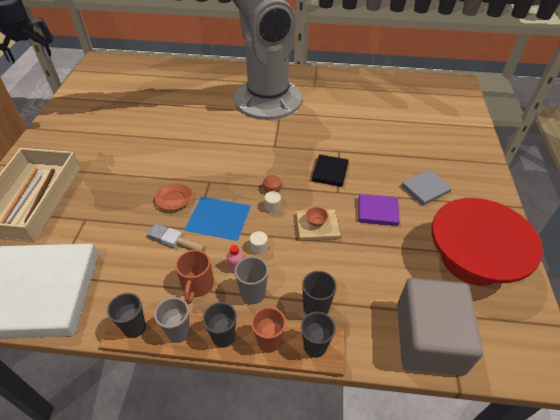

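The top view shows the pale board with the bowl at (230,208). The cream props are at (283,174) and (277,229), and the blue mark at (330,208). Look-alikes of the board are purple (167,238), black (219,292) and grey (112,279). The board I want is the pale one carrying the bowl. The round pot at (281,256) is close to the near prop, and the dark tumbler is at (222,115).

```bash
cat >> h.py <<'E'
def blob(m,near,rad=60):
    n,l,s,c=cv2.connectedComponentsWithStats(m.astype(np.uint8))
    k=[i for i in range(1,n) if s[i,4]>60 and np.hypot(*(c[i]-near))<rad]
    k=max(k,key=lambda i:s[i,4]); return (l==k).astype(np.uint8),c[k]
def rect(f,m,z):
    cs,_=cv2.findContours(m,cv2.RETR_EXTERNAL,cv2.CHAIN_APPROX_NONE)
    c=max(cs,key=cv2.contourArea)[:,0,:]
    P=ray(f,c,z)[:,:2]*1000
    (cx,cy),(w,h),a=cv2.minAreaRect(P.astype(np.float32))
    return (round(cx,1),round(cy,1)),(round(w,1),round(h,1)),round(a,2)
E
python3 - <<'E'
from h import *
import pickle
fs=pickle.load(open('f0.pkl','rb'))
f=fs['top'];hsv=cv2.cvtColor(f['frame'],cv2.COLOR_RGB2HSV)
for p in[(283,174),(277,229),(330,208),(215,215),(230,208),(240,240),(247,215)]: print(p,hsv[p[1],p[0]])
h,s,v=[hsv[...,i].astype(int) for i in range(3)]
m,c=blob((h>100)&(h<118)&(s>150),(330,208));print('mark',c,rect(f,m,0))
f2=fs['scene'];hs2=cv2.cvtColor(f2['frame'],cv2.COLOR_RGB2HSV);
m2,c2=blob((hs2[...,0]>100)&(hs2[...,0]<118)&(hs2[...,1]>150),(218,217));print('mark scene',c2,rect(f2,m2,0))
for p in[(283,174),(277,229)]:
    m,c=blob((s<70)&(v>170),p,15);print('prop',c,m.sum(),ray(f,c,.04),ray(f,c,.03))
crop=cv2.resize(f['frame'][150:280,190:300],None,fx=5,fy=4.5,interpolation=cv2.INTER_CUBIC);save(crop,'crop0.png')
# things: depth-based centroid guesses
for n,p,z in[('dark',(222,105),.095),('ash',(281,113),.095),('pot',(281,256),.03),('bottle',(300,147),.075),('mug',(332,120),.08),('saucer',(382,225),.018),('bowl',(230,207),.046),('purple',(167,238),.018),('black',(219,292),.018)]:
    print(n,ray(f,p,z).round(3))
E
```

```text
(283, 174) [ 24  31 239]
(277, 229) [ 23  29 240]
(330, 208) [106 171 188]
(215, 215) [ 18  97 220]
(230, 208) [  7 142 206]
(240, 240) [ 15 117 165]
(247, 215) [ 19  94 228]
mark [329.31998296 208.15040477] ((556.7, -60.0), (136.0, 118.5), 82.76)
mark scene [218.04336188 218.17719486] ((556.4, -63.8), (140.2, 122.5), 82.69)
prop [282.55021834 173.5720524 ] 229 [[0.6420483  0.06023782 0.04      ]] [[0.64423234 0.0599914  0.03      ]]
prop [276.89830508 228.4279661 ] 236 [[0.50231081 0.07793958 0.04      ]] [[0.5033168  0.07784239 0.03      ]]
dark [[0.807 0.207 0.095]]
ash [[0.783 0.062 0.095]]
pot [[0.434 0.069 0.03 ]]
bottle [[0.701 0.016 0.075]]
mug [[ 0.767 -0.066  0.08 ]]
saucer [[ 0.507 -0.19   0.018]]
bowl [[0.558 0.194 0.046]]
purple [[0.486 0.357 0.018]]
black [[0.349 0.226 0.018]]
```

View pics/crop0.png

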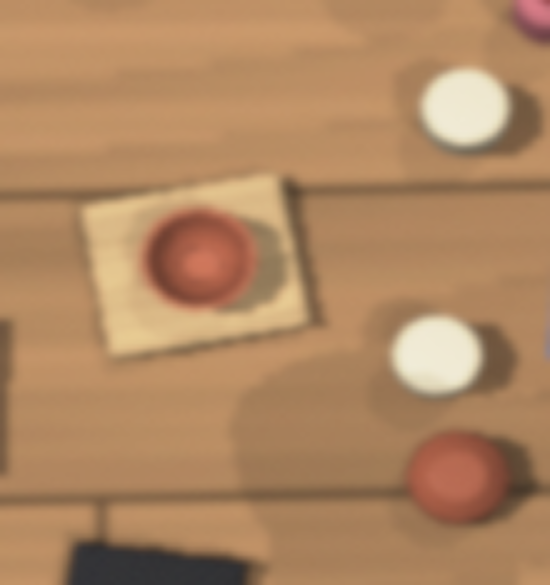

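The crop confirms the pale board with the bowl. Its corners in crop pixels are (80,208), (282,176), (308,322) and (112,355). The board is turned about +17° from the gap axis and lies off to the robot's side.

My plan is to push its near side with two fingertips, straightening and centring it before the gap. Then I'll push from the rear, straight through.

```bash
cat >> h.py <<'E'
BO=np.array([.572,.069]); TH=np.radians(-97.2)
BX=np.array([np.cos(TH),np.sin(TH)]); BY=np.array([-BX[1],BX[0]])
def bay(p): d=np.array(p)[:2]-BO; return np.array([d@BX,d@BY])*1000
def unbay(x,y): return BO+BX*x/1000+BY*y/1000
def boardpose(f,near,verb=True):
    # pale wood face + bowl (terracotta) hull, on z=.018
    hsv=cv2.cvtColor(f['frame'],cv2.COLOR_RGB2HSV); h,s,v=[hsv[...,i].astype(int) for i in range(3)]
    m=(h>14)&(h<26)&(s>55)&(s<115)&(v>185)
    m,c=blob(m,near,80); cs,_=cv2.findContours(m,cv2.RETR_EXTERNAL,cv2.CHAIN_APPROX_NONE)
    c=cv2.convexHull(max(cs,key=cv2.contourArea))[:,0,:]
    P=(ray(f,c,.018)[:,:2]*1000).astype(np.float32)
    rc=cv2.minAreaRect(P); b=cv2.boxPoints(rc)/1000
    cen=np.array(rc[0])/1000
    e=b[1]-b[0]; a=np.degrees(np.arctan2(e[1],e[0])-TH); a=(a+45)%90-45
    if verb: print('board size',np.round(rc[1],1),'world',cen.round(4),'bay',bay(cen).round(1),'yaw rel bay deg',round(a,2))
    return cen,a,m
def tool():
    o=r.get_obs(); M=R.from_rotvec(o['orientation']).as_matrix()
    th=np.degrees(np.arctan2(M[1,0],M[0,0])); return o,M,th
def goto(x,y,z,th_bay):
    """remaining shift in tool axes & turn; th_bay = tool x heading relative bay x, deg"""
    o,M,th=tool(); d=M.T@(np.array([x,y,z])-o['tcp_pos'])
    dt=(np.degrees(TH)+th_bay-th+180)%360-180
    print('t',round(o['clock'],2),'tcp',o['tcp_pos'].round(4),'bay',bay(o['tcp_pos']).round(1),'th_rel',round((th-np.degrees(TH)+180)%360-180,1),'shift mm',(d*1000).round(1),'az',round(-dt,1),'F',o['contact_force'].round(1),'w',round(o['grip_width'],4))
E
python3 - <<'E'
from h import *
import pickle
fs=pickle.load(open('f0.pkl','rb'))
boardpose(fs['top'],(230,208)); boardpose(fs['scene'],(318,225))
g=ray(fs['top'],[(206,196.2),(246.4,189.1),(251.6,221.6),(212.4,228.9)],.018)
print('eye',bay(g.mean(0)),[bay(q).round(0) for q in g])
p=unbay(-124,-120); print(p); goto(*p,.12,107)
E
```

```text
board size [ 89.8 103.8] world [0.56   0.2016] bay [-130.   -28.5] yaw rel bay deg 16.77
board size [ 88.4 101.9] world [0.5593 0.1974] bay [-125.8  -28.7] yaw rel bay deg 17.04
eye [-127.13476784  -30.56854457] [array([-190.,   -4.]), array([-89.,  25.]), array([-66., -57.]), array([-163.,  -86.])]
[0.46848756 0.20706221]
t 0.1 tcp [ 0.2525 -0.6254  0.2494] bay [ 729.  -229.9] th_rel 119.2 shift mm [ 512.  -690.9  130.5] az 12.2 F [-0.5 -1.1 -0.1] w 0.0854
```

Call:
{"op": "arm_command", "data": {"rows": [{"x": 0.035, "y": -0.021}, {"x": 0.035, "y": -0.021}, {"x": 0.035, "y": -0.021}, {"x": 0.035, "y": -0.021}, {"x": 0.035, "y": -0.021}, {"x": 0.035, "y": -0.021}, {"x": 0.035, "y": -0.021}, {"x": 0.035, "y": -0.021}, {"x": 0.03, "y": -0.025}, {"x": 0.03, "y": -0.025}]}}

```text
validation failed for argument at $.ro...
```

```bash
python3 -c "
from h import *
goto(*unbay(-102,-115),.2,107)"
```

```text
t 0.1 tcp [ 0.2525 -0.6254  0.2494] bay [ 729.  -229.9] th_rel 119.2 shift mm [ 505.6 -669.4   50.5] az 12.2 F [-0.5 -1.1 -0.1] w 0.0854
```

Call:
{"op": "arm_command", "data": {"rows": [{"fingers": 0.2, "x": 0.035, "y": -0.021, "z": 0, "ax": 0, "ay": 0, "az": 0}, {"fingers": 0.2, "x": 0.035, "y": -0.021, "z": 0, "ax": 0, "ay": 0, "az": 0}, {"fingers": 0.2, "x": 0.035, "y": -0.021, "z": 0, "ax": 0, "ay": 0, "az": 0}, {"fingers": 0.2, "x": 0.035, "y": -0.021, "z": 0, "ax": 0, "ay": 0, "az": 0}, {"fingers": 0.2, "x": 0.035, "y": -0.021, "z": 0, "ax": 0, "ay": 0, "az": 0}, {"fingers": 0.2, "x": 0.035, "y": -0.021, "z": 0, "ax": 0, "ay": 0, "az": 0}, {"fingers": 0.2, "x": 0.035, "y": -0.021, "z": 0, "ax": 0, "ay": 0, "az": 0}, {"fingers": 0.2, "x": 0.035, "y": -0.021, "z": 0, "ax": 0, "ay": 0, "az": 0}, {"fingers": 0.2, "x": 0.03, "y": -0.025, "z": 0, "ax": 0, "ay": 0, "az": 0}, {"fingers": 0.2, "x": 0.03, "y": -0.025, "z": 0, "ax": 0, "ay": 0, "az": 0}], "grip_force": 20}}

```text
clock: 0.93
tcp_pos: [0.4871, -0.2945, 0.25]
orientation: [-3.084, -0.6, 0.0]
contact_force: [1.2, -0.4, 0.4]
grip_width: 0.0513
gripper_force: 0.0
```

```bash
python3 -c "
from h import *
goto(*unbay(-102,-115),.2,107)"
```

```text
t 0.93 tcp [ 0.4871 -0.2945  0.25  ] bay [371.3 -38.7] th_rel 119.2 shift mm [ 164.3 -450.3   50.1] az 12.2 F [ 1.2 -0.4  0.4] w 0.0513
```

Call:
{"op": "arm_command", "data": {"rows": [{"fingers": 0.2, "x": 0.014, "y": -0.038, "z": 0.003, "ax": 0, "ay": 0, "az": 0}, {"fingers": 0.2, "x": 0.014, "y": -0.038, "z": 0.003, "ax": 0, "ay": 0, "az": 0}, {"fingers": 0.2, "x": 0.014, "y": -0.038, "z": 0.003, "ax": 0, "ay": 0, "az": 0}, {"fingers": 0.2, "x": 0.014, "y": -0.038, "z": 0.003, "ax": 0, "ay": 0, "az": 0}, {"fingers": 0.2, "x": 0.014, "y": -0.038, "z": 0.003, "ax": 0, "ay": 0, "az": 0}, {"fingers": 0.2, "x": 0.014, "y": -0.038, "z": 0.003, "ax": 0, "ay": 0, "az": 0}, {"fingers": 0.2, "x": 0.014, "y": -0.038, "z": 0.003, "ax": 0, "ay": 0, "az": 0}, {"fingers": 0.2, "x": 0.014, "y": -0.035, "z": 0.003, "ax": 0, "ay": 0, "az": 0}, {"fingers": 0.2, "x": 0.014, "y": -0.035, "z": 0.003, "ax": 0, "ay": 0, "az": 0}, {"fingers": 0.2, "x": 0.014, "y": -0.035, "z": 0.003, "ax": 0, "ay": 0, "az": 0}]}}

```text
clock: 1.77
tcp_pos: [0.4767, 0.1016, 0.2201]
orientation: [3.084, 0.599, -0.0]
contact_force: [0.5, -0.4, -0.3]
grip_width: 0.0509
gripper_force: 0.0
```

Call:
{"op": "arm_command", "data": {"rows": [{"fingers": 0.2, "x": 0.013, "y": -0.03, "z": 0.01, "ax": 0, "ay": 0, "az": 6}, {"fingers": 0.2, "x": 0.01, "y": -0.025, "z": 0.01, "ax": 0, "ay": 0, "az": 6}, {"fingers": 0.2, "x": 0, "y": -0.02, "z": 0, "ax": 0, "ay": 0, "az": 0}, {"fingers": 0.2, "x": 0, "y": 0, "z": 0, "ax": 0, "ay": 0, "az": 0}, {"fingers": 0.2, "x": 0, "y": 0, "z": 0, "ax": 0, "ay": 0, "az": 0}]}}

```text
clock: 2.18
tcp_pos: [0.4768, 0.1802, 0.1999]
orientation: [3.129, 0.279, -0.002]
contact_force: [-0.8, -0.6, 0.3]
grip_width: 0.051
gripper_force: 0.0
```

```bash
python3 -c "
from h import *
goto(*unbay(-102,-115),.1,107)
f=grab('wrist');save(f['frame'],'w1.png');print(f['world_from_camera'].round(3).tolist(),f['K'].round(0).tolist())
f=grab('top');boardpose(f,(230,208))
"
```

```text
t 2.18 tcp [0.4768 0.1802 0.1999] bay [ -98.3 -108.4] th_rel 107.4 shift mm [-5.1 -5.5 99.9] az 0.4 F [-0.8 -0.6  0.3] w 0.051
[[0.177, -0.941, -0.29, 0.55], [-0.984, -0.169, -0.051, 0.193], [-0.001, 0.294, -0.956, 0.324], [0.0, 0.0, 0.0, 1.0]] [[345.0, 0.0, 284.0], [0.0, 345.0, 209.0], [0.0, 0.0, 1.0]]
board size [46.7 24.5] world [0.5883 0.1667] bay [-99.    3.9] yaw rel bay deg 15.01
```

View pics/w1.png

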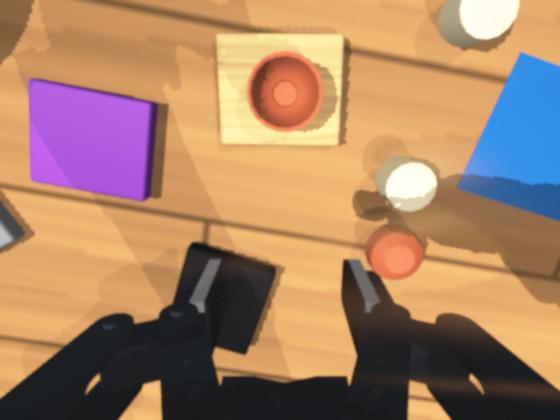

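The wrist view shows the board with its corners at about (217,35), (345,38), (341,145) and (221,143), and the bowl at (285,92). The props are at (482,15) and (408,184), and the pot at (396,252). The two fingertips at (205,285) and (360,285) have free bench below them except for the thin black board at lower left.

```bash
python3 -c "
from h import *
f=grab('wrist')
P=ray(f,[(217.5,35),(345.5,37.5),(341,145),(221.5,143.5)],.018)
print([bay(p).round(1) for p in P],bay(P.mean(0)))
for a,b in((0,1),(3,2)):
  e=P[b]-P[a];print(np.linalg.norm(e),np.degrees(np.arctan2(e[1],e[0])-TH))
print('black',ray(f,[(192,245),(276,267),(245,353)],.018).round(3))
f=grab('scene');c,a,_=boardpose(f,(318,225))
o,M,th=tool();print(o['joints'].round(2))
by=np.array([-np.sin(TH+np.radians(a)),np.cos(TH+np.radians(a))])
goto(*(c-.072*by),.05,90+a)
"
```

```text
[array([-184.4,   -1.9]), array([-85.5,  26.7]), array([-59.7, -55. ]), array([-160.3,  -84.7])] [-122.4780793   -28.72060337]
0.10301456640954415 16.126531017698184
0.10490632483548452 16.433887730948648
black [[0.408 0.255 0.018]
 [0.398 0.172 0.018]
 [0.293 0.188 0.018]]
board size [ 88.3 103.2] world [0.5595 0.1977] bay [-126.1  -28.5] yaw rel bay deg 17.78
[-0.16  0.29 -0.38  1.98  0.14  0.9  -2.01]
t 2.38 tcp [0.4777 0.1776 0.2003] bay [ -95.9 -107.1] th_rel 107.1 shift mm [ 12.   -5.  150.3] az -0.7 F [-0.  -0.5 -0.4] w 0.0512
```

Call:
{"op": "arm_command", "data": {"rows": [{"fingers": 0.2, "x": 0, "y": -0.003, "z": 0.03, "ax": 0, "ay": 0, "az": 0}, {"fingers": 0.2, "x": 0, "y": 0, "z": 0.03, "ax": 0, "ay": 0, "az": 0}, {"fingers": 0.2, "x": 0, "y": 0, "z": 0.03, "ax": 0, "ay": 0, "az": 0}, {"fingers": 0.2, "x": 0, "y": 0, "z": 0.03, "ax": 0, "ay": 0, "az": 0}, {"fingers": 0.2, "x": 0, "y": 0, "z": 0.025, "ax": 0, "ay": 0, "az": 0}, {"fingers": 0.2, "x": 0, "y": 0, "z": 0.015, "ax": 0, "ay": 0, "az": 0}, {"fingers": 0.2, "x": 0, "y": 0, "z": 0.008, "ax": 0, "ay": 0, "az": 0}, {"fingers": 0.2, "x": 0, "y": 0, "z": 0, "ax": 0, "ay": 0, "az": 0}]}}

```text
clock: 3.05
tcp_pos: [0.4763, 0.1808, 0.031]
orientation: [3.129, 0.271, -0.004]
contact_force: [-0.5, -0.2, -0.1]
grip_width: 0.0509
gripper_force: 0.0
```

Call:
{"op": "arm_command", "data": {"rows": [{"fingers": 0.2, "x": 0, "y": 0, "z": 0.003, "ax": 0, "ay": 0, "az": 0}, {"fingers": 0.2, "x": 0, "y": 0, "z": 0, "ax": 0, "ay": 0, "az": 0}]}}

```text
clock: 3.22
tcp_pos: [0.4777, 0.182, 0.0301]
orientation: [-3.129, -0.272, -0.002]
contact_force: [-0.2, 0.1, -0.2]
grip_width: 0.051
gripper_force: 0.0
```

Call:
{"op": "arm_command", "data": {"rows": [{"fingers": 0.2, "x": 0, "y": 0, "z": 0.003, "ax": 0, "ay": 0, "az": 0}, {"fingers": 0.2, "x": 0, "y": 0, "z": 0, "ax": 0, "ay": 0, "az": 0}]}}

```text
clock: 3.38
tcp_pos: [0.4774, 0.1822, 0.0269]
orientation: [-3.129, -0.273, -0.002]
contact_force: [-0.3, 0.1, -0.1]
grip_width: 0.0514
gripper_force: 0.0
```

```bash
python3 -c "
from h import *
f=grab('wrist');save(f['frame'],'w2.png')
f=grab('scene');c,a,_=boardpose(f,(318,225))
save(cv2.resize(f['frame'][130:270,250:420],None,fx=4.5,fy=4.2),'s2.png')
goto(*unbay(-126,-29),.02,107)
"
```

```text
board size [ 87.2 100.8] world [0.5613 0.1967] bay [-125.3  -26.6] yaw rel bay deg 19.05
t 3.48 tcp [0.4772 0.1822 0.0268] bay [-100.4 -108.3] th_rel 107.2 shift mm [83.3 -1.   6.9] az 0.2 F [-0.3 -0.2 -0.4] w 0.0513
```

View pics/w2.png

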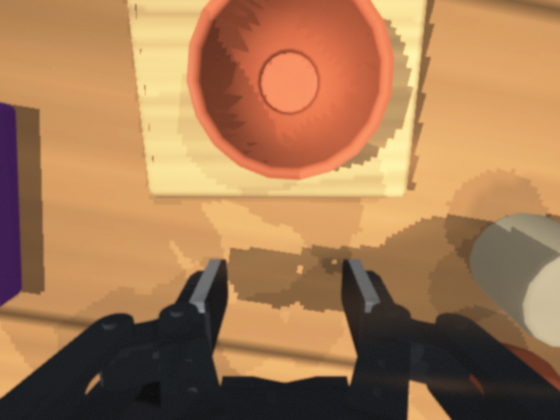

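The wrist view shows the board's near edge level at row 195, from (150,195) to (405,195), so it is square to the fingers. The fingertips are at (215,265) and (355,265), the near prop is at right (530,280), and the bowl is well clear.

```bash
python3 -c "
from h import *
f=grab('wrist');o,M,th=tool()
P=ray(f,[(150,193),(407,193),(128,0),(428,0)],.018)
print('tool coords edge',((P-o['tcp_pos'])@M*1000).round(1), [bay(p).round(1) for p in P])
K,T=f['K'],f['world_from_camera']
for v in range(255,310,8):
  row=[]
  for u in (205,215,222,348,356,365):
    d=float(f['depth'][v,u]); p=T[:3,:3]@(np.linalg.inv(K)@[u,v,1]*d)+T[:3,3]; q=M.T@(p-o['tcp_pos'])*1000
    row.append((q[0].round(),q[1].round(),round(p[2]*1000)))
  print(v,row)
"
```

```text
tool coords edge [[ 40.3 -52.8   8.8]
 [ 40.4  49.3   8.8]
 [108.  -52.5   8.8]
 [108.   49.4   8.8]] [array([-162.7,  -85.4]), array([-65.2, -55.2]), array([-182.5,  -20.7]), array([-85.1,   9.5])]
255 [(np.float64(5.0), np.float64(-37.0), 0), (np.float64(74.0), np.float64(1.0), 151), (np.float64(6.0), np.float64(-29.0), 1), (np.float64(5.0), np.float64(31.0), 0), (np.float64(6.0), np.float64(34.0), 2), (np.float64(6.0), np.float64(39.0), 1)]
263 [(np.float64(1.0), np.float64(-37.0), 0), (np.float64(10.0), np.float64(-28.0), 19), (np.float64(10.0), np.float64(-26.0), 19), (np.float64(11.0), np.float64(27.0), 20), (np.float64(11.0), np.float64(31.0), 19), (np.float64(1.0), np.float64(39.0), 0)]
271 [(np.float64(10.0), np.float64(-31.0), 26), (np.float64(10.0), np.float64(-27.0), 26), (np.float64(9.0), np.float64(-25.0), 23), (np.float64(10.0), np.float64(26.0), 25), (np.float64(10.0), np.float64(29.0), 26), (np.float64(11.0), np.float64(33.0), 27)]
279 [(np.float64(10.0), np.float64(-30.0), 33), (np.float64(11.0), np.float64(-25.0), 35), (np.float64(6.0), np.float64(-25.0), 24), (np.
[... 193 characters left out ...]
oat64(-25.0), 38), (np.float64(3.0), np.float64(-25.0), 26), (np.float64(3.0), np.float64(26.0), 27), (np.float64(11.0), np.float64(27.0), 39), (np.float64(11.0), np.float64(30.0), 39)]
295 [(np.float64(11.0), np.float64(-27.0), 45), (np.float64(7.0), np.float64(-25.0), 38), (np.float64(-1.0), np.float64(-25.0), 25), (np.float64(1.0), np.float64(26.0), 28), (np.float64(9.0), np.float64(26.0), 42), (np.float64(10.0), np.float64(29.0), 44)]
303 [(np.float64(10.0), np.float64(-26.0), 49), (np.float64(5.0), np.float64(-25.0), 41), (np.float64(-4.0), np.float64(-25.0), 26), (np.float64(-3.0), np.float64(26.0), 29), (np.float64(6.0), np.float64(26.0), 42), (np.float64(10.0), np.float64(28.0), 49)]
```

Call:
{"op": "arm_command", "data": {"rows": [{"fingers": 0.2, "x": 0, "y": 0, "z": 0.004, "ax": 0, "ay": 0, "az": 0}, {"fingers": 0.2, "x": 0.006, "y": -0.002, "z": 0.004, "ax": 0, "ay": 0, "az": 0}, {"fingers": 0.2, "x": 0.01, "y": 0, "z": 0, "ax": 0, "ay": 0, "az": 0}, {"fingers": 0.2, "x": 0.007, "y": 0, "z": 0, "ax": 0, "ay": 0, "az": 0}, {"fingers": 0.2, "x": 0.003, "y": 0, "z": 0, "ax": 0, "ay": 0, "az": 0}, {"fingers": 0.2, "x": 0, "y": 0, "z": 0, "ax": 0, "ay": 0, "az": 0}]}}

```text
clock: 4.03
tcp_pos: [0.5034, 0.1889, 0.0183]
orientation: [-3.129, -0.272, -0.001]
contact_force: [-0.5, -0.8, 0.9]
grip_width: 0.0514
gripper_force: 0.0
```

Call:
{"op": "arm_command", "data": {"rows": [{"fingers": 0.2, "x": 0.002, "y": 0, "z": 0, "ax": 0, "ay": 0, "az": 0}, {"fingers": 0.2, "x": 0.002, "y": 0, "z": 0, "ax": 0, "ay": 0, "az": 0}, {"fingers": 0.2, "x": 0.002, "y": 0, "z": 0, "ax": 0, "ay": 0, "az": 0}]}}

```text
clock: 4.28
tcp_pos: [0.507, 0.1893, 0.0181]
orientation: [3.129, 0.274, -0.003]
contact_force: [-2.4, -1.1, 2.3]
grip_width: 0.0509
gripper_force: 1.6
```

```bash
cat >> h.py <<'E'
def edge(f,o,M,lo=-45,hi=45):
    """board edge ahead of the tool (+x), tool coords mm, from wrist colour mask"""
    m=boardmask(f); K,T=f['K'],f['world_from_camera']
    return m
E
python3 -c "
from h import *
goto(*unbay(-114,-70),.02,107)
f=grab('wrist');save(f['frame'],'w3.png')
f=grab('scene');c,a,_=boardpose(f,(318,225))
"
```

```text
t 4.28 tcp [0.507  0.1893 0.0181] bay [-111.2  -79.5] th_rel 107.2 shift mm [10.   0.1 -1.9] az 0.2 F [-2.4 -1.1  2.3] w 0.0509
board size [ 87.5 100.8] world [0.5647 0.1974] bay [-126.5  -23.4] yaw rel bay deg 19.05
```

View pics/w3.png

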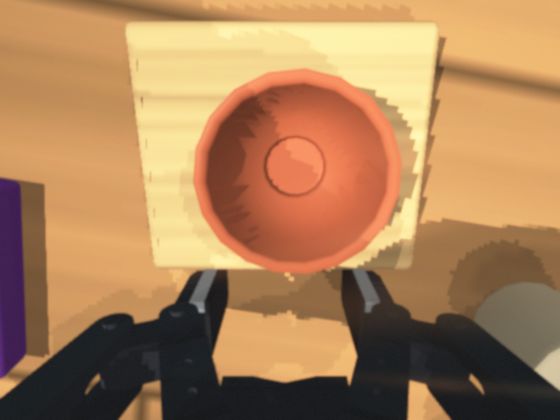

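The wrist view shows both fingertips, at (205,275) and (360,275), touching the board's near edge at row 268. The bowl rim, whose bottom is at (290,272), lies between the fingers and is clear of them in depth. Now the turning side push.

Call:
{"op": "arm_command", "data": {"rows": [{"fingers": 0.2, "x": 0.0025, "y": -0.0015, "z": -0.001, "ax": 0, "ay": 0, "az": 1.5}, {"fingers": 0.2, "x": 0.003, "y": -0.0017, "z": 0, "ax": 0, "ay": 0, "az": 1.8}, {"fingers": 0.2, "x": 0.003, "y": -0.0017, "z": 0, "ax": 0, "ay": 0, "az": 1.8}, {"fingers": 0.2, "x": 0.003, "y": -0.0017, "z": 0, "ax": 0, "ay": 0, "az": 1.8}, {"fingers": 0.2, "x": 0.003, "y": -0.0017, "z": 0, "ax": 0, "ay": 0, "az": 1.8}, {"fingers": 0.2, "x": 0.003, "y": -0.0017, "z": 0, "ax": 0, "ay": 0, "az": 1.8}, {"fingers": 0.2, "x": 0, "y": 0, "z": 0, "ax": 0, "ay": 0, "az": 0}]}}

```text
clock: 4.97
tcp_pos: [0.5253, 0.2021, 0.0195]
orientation: [-3.141, 0.018, -0.002]
contact_force: [-0.9, 0.3, 0.4]
grip_width: 0.051
gripper_force: 0.1
```

```bash
cat >> h.py <<'E'
def wristboard(verb=True):
    """board pose from wrist picture: straight edges of the pale mask"""
    f=grab('wrist'); o,M,th=tool()
    hsv=cv2.cvtColor(f['frame'],cv2.COLOR_RGB2HSV); h,s,v=[hsv[...,i].astype(int) for i in range(3)]
    m=((h>17)&(h<30)&(s>60)&(s<140)&(v>225))
    m,c=blob(m,(285,150),160)
    ys,xs=np.nonzero(m); P=ray(f,np.c_[xs,ys],.018); rc=cv2.minAreaRect((P[:,:2]*1000).astype(np.float32))
    b=cv2.boxPoints(rc)/1000; e=b[1]-b[0]; a=(np.degrees(np.arctan2(e[1],e[0])-TH)+45)%90-45
    print('wrist board',np.round(rc[1],1),bay(np.array(rc[0])/1000).round(1),'yaw',round(a,2)); return f,m
E
python3 -c "
from h import *
goto(*unbay(-131,-56),.02,90)
wristboard()
f=grab('scene');c,a,_=boardpose(f,(318,225))
"
```

```text
t 4.97 tcp [0.5253 0.2021 0.0195] bay [-126.2  -63. ] th_rel 96.6 shift mm [ 7.5 -4.  -0.5] az 6.6 F [-0.9  0.3  0.4] w 0.051
wrist board [102.1  86.6] [-132.8   -7.1] yaw 6.54
board size [ 87.2 101.1] world [0.5836 0.1989] bay [-130.4   -4.8] yaw rel bay deg 8.29
```

Call:
{"op": "arm_command", "data": {"rows": [{"fingers": 0.2, "x": 0.0018, "y": -0.0014, "z": 0, "ax": 0, "ay": 0, "az": 1.6}, {"fingers": 0.2, "x": 0.002, "y": -0.0014, "z": 0, "ax": 0, "ay": 0, "az": 1.7}, {"fingers": 0.2, "x": 0.002, "y": -0.0014, "z": 0, "ax": 0, "ay": 0, "az": 1.7}, {"fingers": 0.2, "x": 0.0017, "y": -0.0014, "z": 0, "ax": 0, "ay": 0, "az": 1.6}, {"fingers": 0.2, "x": 0, "y": 0, "z": 0, "ax": 0, "ay": 0, "az": 0}, {"fingers": 0.2, "x": 0, "y": 0, "z": 0, "ax": 0, "ay": 0, "az": 0}]}}

```text
clock: 5.57
tcp_pos: [0.5327, 0.2067, 0.0193]
orientation: [-3.135, 0.195, -0.001]
contact_force: [-0.8, -0.2, 0.7]
grip_width: 0.051
gripper_force: 0.2
```

```bash
python3 -c "
from h import *
goto(*unbay(-131,-56),.02,90)
f,m=wristboard();save(f['frame'],'w4.png')
f=grab('scene');c,a,_=boardpose(f,(318,225))
f=grab('top');save(f['frame'],'t4.png')
"
```

```text
t 5.57 tcp [0.5327 0.2067 0.0193] bay [-131.7  -56.3] th_rel 90.1 shift mm [ 0.3  0.7 -0.7] az 0.1 F [-0.8 -0.2  0.7] w 0.051
wrist board [101.8  87.3] [-1.328e+02 -1.000e-01] yaw -0.05
board size [100.6  87.6] world [0.5895 0.1989] bay [-131.     1.1] yaw rel bay deg -0.17
```

View pics/w4.png

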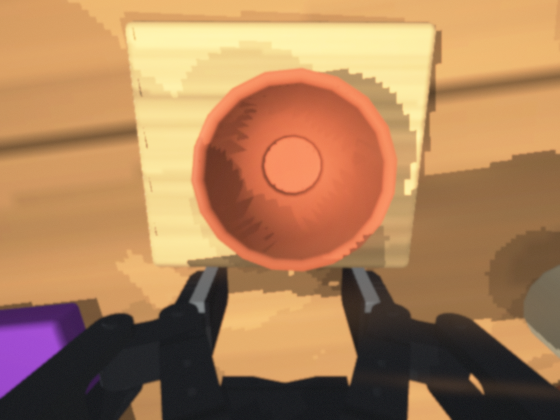

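The wrist view shows the board square to the fingers, with its near edge at row 265. The bowl centre is at (292,165) and the board is at bay (-132, 0) with yaw 0. I'm backing off, lifting and going round to the rear.

Call:
{"op": "arm_command", "data": {"rows": [{"fingers": 0.2, "x": -0.01, "y": 0, "z": 0, "ax": 0, "ay": 0, "az": 0}, {"fingers": 0.2, "x": -0.02, "y": 0, "z": 0, "ax": 0, "ay": 0, "az": 0}, {"fingers": 0.2, "x": 0, "y": 0, "z": -0.03, "ax": 0, "ay": 0, "az": 0}, {"fingers": 0.2, "x": 0, "y": 0, "z": -0.04, "ax": 0, "ay": 0, "az": 0}, {"fingers": 0.2, "x": 0, "y": 0, "z": -0.04, "ax": 0, "ay": 0, "az": 0}, {"fingers": 0.2, "x": 0, "y": -0.03, "z": 0, "ax": 0, "ay": 0, "az": 0}, {"fingers": 0.2, "x": 0, "y": -0.03, "z": 0, "ax": 0, "ay": 0, "az": 0}, {"fingers": 0.2, "x": 0, "y": -0.03, "z": 0, "ax": 0, "ay": 0, "az": 0}]}}

```text
clock: 6.38
tcp_pos: [0.5138, 0.3001, 0.1306]
orientation: [-3.135, 0.197, -0.003]
contact_force: [0.0, -0.1, -0.3]
grip_width: 0.0512
gripper_force: 0.0
```

Call:
{"op": "arm_command", "data": {"rows": [{"fingers": 0.2, "x": 0, "y": 0, "z": 0, "ax": 0, "ay": 0, "az": -7}, {"fingers": 0.2, "x": 0, "y": 0, "z": 0, "ax": 0, "ay": 0, "az": -7}, {"fingers": 0.2, "x": 0, "y": 0, "z": 0, "ax": 0, "ay": 0, "az": -7}, {"fingers": 0.2, "x": 0, "y": 0, "z": 0, "ax": 0, "ay": 0, "az": -7}, {"fingers": 0.2, "x": 0, "y": 0, "z": 0, "ax": 0, "ay": 0, "az": -7}, {"fingers": 0.2, "x": 0, "y": 0, "z": 0, "ax": 0, "ay": 0, "az": -7}, {"fingers": 0.2, "x": 0, "y": 0, "z": 0, "ax": 0, "ay": 0, "az": -7}, {"fingers": 0.2, "x": 0, "y": 0, "z": 0, "ax": 0, "ay": 0, "az": -7}, {"fingers": 0.2, "x": 0, "y": 0, "z": 0, "ax": 0, "ay": 0, "az": -7}, {"fingers": 0.2, "x": 0, "y": 0, "z": 0, "ax": 0, "ay": 0, "az": -7}]}}

```text
clock: 7.22
tcp_pos: [0.5129, 0.2992, 0.1292]
orientation: [2.675, 1.647, -0.0]
contact_force: [0.0, -0.1, 0.3]
grip_width: 0.0514
gripper_force: 0.0
```

```bash
python3 -c "
from h import *
goto(*unbay(-222,0),.02,180)
f=grab('scene');c,a,_=boardpose(f,(318,225))
print(tool()[0]['joints'].round(2))
"
```

```text
t 7.22 tcp [0.5129 0.2992 0.1292] bay [-221.   -87.5] th_rel 160.5 shift mm [ 30.3  82.1 109.2] az -19.5 F [ 0.  -0.1  0.3] w 0.0514
board size [102.6  88.5] world [0.5892 0.1999] bay [-132.     0.7] yaw rel bay deg -0.17
[-0.22  0.55 -0.55  1.83  0.36  0.87 -1.4 ]
```

Call:
{"op": "arm_command", "data": {"rows": [{"fingers": 0.2, "x": 0.01, "y": 0.0275, "z": 0, "ax": 0, "ay": 0, "az": 0}, {"fingers": 0.2, "x": 0.01, "y": 0.0275, "z": 0, "ax": 0, "ay": 0, "az": 0}, {"fingers": 0.2, "x": 0.01, "y": 0.027, "z": 0, "ax": 0, "ay": 0, "az": 0}, {"fingers": 0.2, "x": 0, "y": 0, "z": 0, "ax": 0, "ay": 0, "az": -6.5}, {"fingers": 0.2, "x": 0, "y": 0, "z": 0.02, "ax": 0, "ay": 0, "az": -6.5}, {"fingers": 0.2, "x": 0, "y": 0, "z": 0.03, "ax": 0, "ay": 0, "az": -6.5}, {"fingers": 0.2, "x": 0, "y": 0, "z": 0.03, "ax": 0, "ay": 0, "az": 0}, {"fingers": 0.2, "x": 0, "y": 0, "z": 0, "ax": 0, "ay": 0, "az": 0}, {"fingers": 0.2, "x": 0, "y": 0, "z": 0, "ax": 0, "ay": 0, "az": 0}]}}

```text
clock: 8.02
tcp_pos: [0.5987, 0.2881, 0.048]
orientation: [-2.365, -2.066, 0.006]
contact_force: [0.5, 0.6, 0.3]
grip_width: 0.0517
gripper_force: 0.0
```

```bash
python3 -c "
from h import *
goto(*unbay(-200,0),.02,180)
f=grab('scene');c,a,_=boardpose(f,(318,225));save(f['frame'],'s5.png')
"
```

```text
t 8.02 tcp [0.5987 0.2881 0.048 ] bay [-220.7   -0.9] th_rel 179.5 shift mm [-20.6   1.2  28. ] az -0.5 F [0.5 0.6 0.3] w 0.0517Traceback (most recent call last):
  File "<string>", line 4, in <module>
    f=grab('scene');c,a,_=boardpose(f,(318,225));save(f['frame'],'s5.png')
                          ~~~~~~~~~^^^^^^^^^^^^^
  File "h.py", line 31, in boardpose
    m,c=blob(m,near,80); cs,_=cv2.findContours(m,cv2.RETR_EXTERNAL,cv2.CHAIN_APPROX_NONE)
        ~~~~^^^^^^^^^^^
  File "h.py", line 16, in blob
    k=max(k,key=lambda i:s[i,4]); return (l==k).astype(np.uint8),c[k]
ValueError: max() iterable argument is empty
```

```bash
python3 -c "
from h import *
a=grab('scene')['frame'];b=grab('top')['frame'];c=grab('wrist')['frame']
save(np.hstack([a[100:400,120:480],np.vstack([b[130:280,130:400],cv2.resize(c,(270,150))])]),'all5.png')
"
```

```text
(no output)
```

View pics/all5.png

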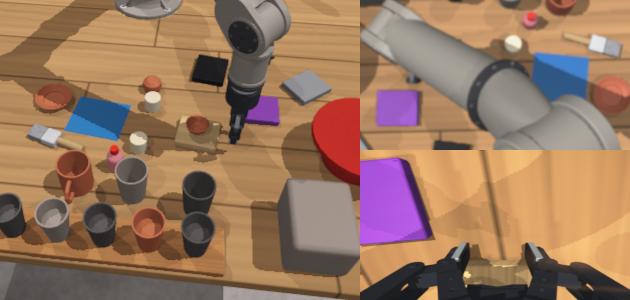

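The scene part shows the fingers behind the board, whose centre is at about (198,130) in the crop, ahead of the two props. The board is now in the arm's shadow, so I'll relax the colour mask. The path ahead is free.

Call:
{"op": "arm_command", "data": {"rows": [{"fingers": 0.2, "x": 0, "y": 0.001, "z": 0.014, "ax": 0, "ay": 0, "az": -0.5}, {"fingers": 0.2, "x": 0, "y": 0, "z": 0.013, "ax": 0, "ay": 0, "az": 0}, {"fingers": 0.2, "x": -0.008, "y": 0, "z": 0, "ax": 0, "ay": 0, "az": 0}, {"fingers": 0.2, "x": -0.008, "y": 0, "z": 0, "ax": 0, "ay": 0, "az": 0}, {"fingers": 0.2, "x": -0.004, "y": 0, "z": 0, "ax": 0, "ay": 0, "az": 0}, {"fingers": 0.2, "x": 0, "y": 0, "z": 0, "ax": 0, "ay": 0, "az": 0}]}}

```text
clock: 8.72
tcp_pos: [0.5992, 0.2665, 0.0223]
orientation: [2.356, 2.076, -0.002]
contact_force: [0.2, -0.1, 0.3]
grip_width: 0.051
gripper_force: 0.0
```

```bash
python3 -c "
from h import *
goto(*unbay(-195,0),.02,180)
f=grab('scene');hsv=cv2.cvtColor(f['frame'],cv2.COLOR_RGB2HSV)
for v in (222,226,230,234,240,245): print(v,[tuple(int(q) for q in hsv[v,u]) for u in range(288,356,6)])
"
```

```text
t 8.72 tcp [0.5992 0.2665 0.0223] bay [-199.4    2.2] th_rel 180.0 shift mm [-4.4 -2.2  2.3] az -0.0 F [ 0.2 -0.1  0.3] w 0.051
222 [(16, 122, 186), (16, 122, 186), (18, 108, 168), (9, 149, 132), (7, 164, 107), (8, 153, 133), (7, 161, 108), (18, 105, 158), (17, 117, 129), (13, 95, 70), (120, 12, 62), (110, 21, 37)]
226 [(15, 131, 119), (15, 128, 143), (17, 107, 152), (11, 132, 143), (8, 162, 120), (8, 161, 128), (8, 166, 118), (18, 113, 108), (16, 111, 122), (13, 68, 45), (126, 16, 82), (15, 126, 144)]
230 [(14, 129, 121), (14, 130, 120), (17, 107, 159), (18, 107, 157), (8, 165, 124), (8, 162, 134), (8, 161, 128), (16, 111, 106), (17, 111, 120), (120, 26, 39), (114, 29, 44), (15, 130, 149)]
234 [(15, 135, 117), (15, 136, 116), (18, 109, 145), (17, 108, 147), (17, 112, 118), (12, 144, 92), (17, 112, 109), (18, 110, 125), (18, 102, 182), (120, 16, 65), (111, 29, 62), (15, 130, 145)]
240 [(15, 130, 129), (16, 119, 133), (17, 107, 153), (18, 110, 151), (17, 107, 140), (17, 113, 120), (17, 111, 120), (17, 110, 116), (19, 99, 195), (120, 26, 29), (120, 27, 28), (15, 129, 156)]
245 [(15, 134, 126), (16, 126, 117), (17, 111, 113), (16, 111, 115), (17, 111, 126), (18, 108, 151), (18, 106, 156), (17, 109, 133), (16, 122, 127), (113, 35, 29), (15, 126, 121), (15, 131, 148)]
```

Call:
{"op": "arm_command", "data": {"rows": [{"fingers": 0.2, "x": -0.002, "y": -0.002, "z": 0.002, "ax": 0, "ay": 0, "az": 0}, {"fingers": 0.2, "x": -0.002, "y": 0, "z": 0, "ax": 0, "ay": 0, "az": 0}, {"fingers": 0.2, "x": -0.002, "y": 0, "z": 0, "ax": 0, "ay": 0, "az": 0}, {"fingers": 0.2, "x": -0.002, "y": 0, "z": 0, "ax": 0, "ay": 0, "az": 0}, {"fingers": 0.2, "x": -0.002, "y": 0, "z": 0, "ax": 0, "ay": 0, "az": 0}, {"fingers": 0.2, "x": -0.002, "y": 0, "z": 0, "ax": 0, "ay": 0, "az": 0}, {"fingers": 0.2, "x": -0.002, "y": 0, "z": 0, "ax": 0, "ay": 0, "az": 0}, {"fingers": 0.2, "x": -0.002, "y": 0, "z": 0, "ax": 0, "ay": 0, "az": 0}]}}

```text
clock: 9.43
tcp_pos: [0.5949, 0.2533, 0.0204]
orientation: [-2.355, -2.08, -0.001]
contact_force: [-0.4, 1.6, -0.4]
grip_width: 0.0512
gripper_force: 0.9
```

```bash
cat >> h.py <<'E'
def sb(near=None):
    """board from scene view in shadow: hull of board+side mask; edges of its top face"""
    f=grab('scene'); hsv=cv2.cvtColor(f['frame'],cv2.COLOR_RGB2HSV); h,s,v=[hsv[...,i].astype(int) for i in range(3)]
    o=r.get_obs(); pc=np.array([*(o['tcp_pos'][:2]+BX*.063),.018])
    T=np.array(f['world_from_camera']); q=np.array(f['K'])@(T[:3,:3].T@(pc-T[:3,3])); px=q[:2]/q[2]
    m=(h>=16)&(h<=21)&(s<117)&(s>80)&(v>95)
    yy,xx=np.mgrid[:420,:560]; m&=(np.hypot(xx-px[0],yy-px[1])<45)
    mm=cv2.morphologyEx(m.astype(np.uint8),cv2.MORPH_OPEN,np.ones((2,2)))
    m,c=blob(mm,px,40); ys,xs=np.nonzero(m); P=ray(f,np.c_[xs,ys],.018)[:,:2]*1000
    rc=cv2.minAreaRect(P.astype(np.float32)); b=cv2.boxPoints(rc)/1000; e=b[1]-b[0]
    a=(np.degrees(np.arctan2(e[1],e[0])-TH)+45)%90-45
    B=np.array([bay(p/1000) for p in P])
    print('scene px',px.round(),'size',np.round(rc[1],1),bay(np.array(rc[0])/1000).round(1),'yaw',round(a,2),'ymin/max',np.percentile(B[:,1],[0.5,99.5]).round(1),'xmax',np.percentile(B[:,0],99.5).round(1))
    x0,y0=px.astype(int)-[60,50]; save(cv2.resize(np.hstack([f['frame'][y0:y0+90,x0:x0+120],np.dstack([m*255]*3)[y0:y0+90,x0:x0+120]]),None,fx=3,fy=3),'sb.png')
E
python3 -c "
from h import *
goto(*unbay(67,0),.02,180)
sb()
"
```

```text
t 9.43 tcp [0.5949 0.2533 0.0204] bay [-185.7   -0.4] th_rel -179.9 shift mm [-252.7   -0.     0.3] az 0.1 F [-0.4  1.6 -0.4] w 0.0512
scene px [314. 230.] size [102.5 100. ] [-123.4    9. ] yaw 0.36 ymin/max [-39.1  58.6] xmax -72.5
```

View pics/sb.png

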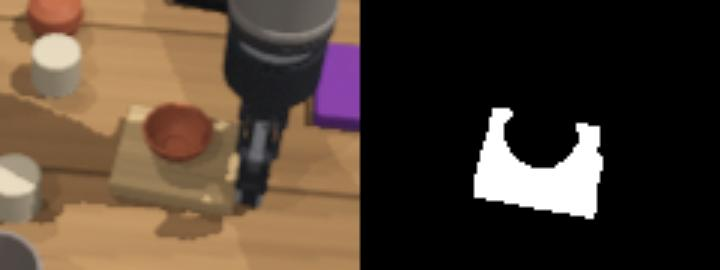

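The scene crop shows the fingers flush on the board's rear edge and the board square to the gap. The bowl is centred and both props are ahead at left. Pushing on.

Call:
{"op": "arm_command", "data": {"rows": [{"fingers": 0.2, "x": -0.002, "y": 0, "z": 0, "ax": 0, "ay": 0, "az": 0}, {"fingers": 0.2, "x": -0.003, "y": 0, "z": 0, "ax": 0, "ay": 0, "az": 0}, {"fingers": 0.2, "x": -0.0035, "y": 0, "z": 0, "ax": 0, "ay": 0, "az": 0}, {"fingers": 0.2, "x": -0.0035, "y": 0, "z": 0, "ax": 0, "ay": 0, "az": 0}, {"fingers": 0.2, "x": -0.0035, "y": 0, "z": 0, "ax": 0, "ay": 0, "az": 0}, {"fingers": 0.2, "x": -0.0035, "y": 0, "z": 0, "ax": 0, "ay": 0, "az": 0}, {"fingers": 0.2, "x": -0.0035, "y": 0, "z": 0, "ax": 0, "ay": 0, "az": 0}, {"fingers": 0.2, "x": -0.003, "y": 0, "z": 0, "ax": 0, "ay": 0, "az": 0}, {"fingers": 0.2, "x": -0.002, "y": 0, "z": 0, "ax": 0, "ay": 0, "az": 0}, {"fingers": 0.2, "x": 0, "y": 0, "z": 0, "ax": 0, "ay": 0, "az": 0}]}}

```text
clock: 10.32
tcp_pos: [0.5915, 0.2251, 0.0203]
orientation: [2.355, 2.078, -0.001]
contact_force: [1.0, 1.5, 0.2]
grip_width: 0.0514
gripper_force: 0.4
```

```bash
sed -i "s/    x0,y0=px/    B0=np.array([bay(p) for p in ray(f,np.c_[xs,ys],0.)]); print('yedge z0 front,mid,rear',[round(float(B0[np.abs(B0[:,0]-B[:,0].max()+k)<8,1].max()),1) for k in (18,45,75)])\n&/" h.py; python3 -c "
from h import *
goto(*unbay(67,0),.02,180)
sb()
"
```

```text
t 10.32 tcp [0.5915 0.2251 0.0203] bay [-157.3   -0.3] th_rel -179.9 shift mm [-224.3    0.     0.5] az 0.1 F [1.  1.5 0.2] w 0.0514
scene px [303. 228.] size [103.6  99.6] [-94.9   8.8] yaw 0.36 ymin/max [-39.2  58.4] xmax -43.9
yedge z0 front,mid,rear [44.7, 45.0, 44.0]
```

```bash
python3 -c "
from h import *
import pickle
f=pickle.load(open('f0.pkl','rb'))['scene'];hsv=cv2.cvtColor(f['frame'],cv2.COLOR_RGB2HSV).astype(int)
for p in [(258,240),(273,200)]:
  m,c=blob((hsv[...,1]<75)&(hsv[...,2]>150),p,15)
  ys,xs=np.nonzero(m); ym=ys[xs>0]
  # horizontal extent of mask at silhouettes -> axis; top ellipse center: use widest upper rows
  l=ray(f,[(xs.min(),np.median(ys))],.025);q=ray(f,[(xs.max()+1,np.median(ys))],.025)
  print(c,m.sum(),xs.min(),xs.max(),ys.min(),ys.max(),'bay mid',bay(((l+q)/2)[0]).round(1),'top far edge',bay(ray(f,[(xs.mean(),ys.min())],.04)[0]).round(1),'bottom near',bay(ray(f,[(xs.mean(),ys.max()+1)],0.)[0]).round(1))
"
```

```text
[258.36666667 238.10952381] 210 250 267 231 245 bay mid [ 5.1 61.9] top far edge [ 8.8 52.6] bottom near [ 5.9 67.8]
[272.45341615 197.01242236] 161 265 280 191 203 bay mid [  5.5 -82. ] top far edge [  8.7 -89.1] bottom near [  6.5 -79.4]
```

```bash
cat >> h.py <<'E'
def cloud(f):
    d=np.array(f['depth'],float); v,u=np.mgrid[:420,:560]; K,T=np.array(f['K']),np.array(f['world_from_camera'])
    P=np.stack([(u-K[0,2])*d/K[0,0],(v-K[1,2])*d/K[1,1],d],-1)@T[:3,:3].T+T[:3,3]
    P=P[d>0]; B=P[:,:2]-BO; return np.c_[B@BX*1000,B@BY*1000,P[:,2]*1000]
def props(f):
    C=cloud(f)
    for s in(1,-1):
        q=C[(np.hypot(C[:,0],C[:,1]-71*s)<32)&(C[:,2]>36)&(C[:,2]<46)]
        (x,y),rr=cv2.minEnclosingCircle(q[:,:2].astype(np.float32)); print('prop',round(x,1),round(y,1),'r',round(rr,1),'mean',q.mean(0).round(1),len(q))
def bdepth(f,x0):
    C=cloud(f); q=C[(abs(C[:,0]-x0)<70)&(abs(C[:,1])<62)&(C[:,2]>14.5)&(C[:,2]<21)]
    for k in(-35,-20,0,20,35):
        y=q[abs(q[:,0]-x0-k)<8,1]; print('dx',k,np.percentile(y,[1,99]).round(1),'mid',round(float(np.mean(np.percentile(y,[1,99]))),1),len(y))
    print('xmax',np.percentile(q[:,0],99.3).round(1))
E
python3 -c "
from h import *
import pickle
F=pickle.load(open('f0.pkl','rb'))
for n in F: print(n); props(F[n])
f=grab('scene');props(f);bdepth(f,-94)
"
```

```text
top
prop 1.0 71.1 r 21.6 mean [ 0.9 70.8 39.4] 195
prop 0.5 -70.5 r 21.8 mean [  0.3 -70.9  39.5] 210
scene
prop 6.3 73.7 r 23.1 mean [ 4.2 75.4 40.7] 216
prop 3.5 -67.8 r 22.8 mean [  4.2 -66.2  40.7] 177
prop 3.9 73.6 r 23.5 mean [ 4.3 75.  40.7] 214
prop 3.7 -67.9 r 22.8 mean [  4.6 -66.6  40.7] 171
dx -35 [-40.3  47.5] mid 3.6 143
dx -20 [-41.7  47. ] mid 2.7 140
dx 0 [ 4.2 46.6] mid 25.4 76
dx 20 [ 3.7 46.2] mid 25.0 71
dx 35 [-37.9  47.7] mid 4.9 104
xmax -40.0
```

The board is centred between the props to within about 1 mm in the same view, so I'm pushing through.

Call:
{"op": "arm_command", "data": {"rows": [{"fingers": 0.2, "x": -0.002, "y": 0, "z": 0, "ax": 0, "ay": 0, "az": 0}, {"fingers": 0.2, "x": -0.003, "y": 0, "z": 0, "ax": 0, "ay": 0, "az": 0}, {"fingers": 0.2, "x": -0.0035, "y": 0, "z": 0, "ax": 0, "ay": 0, "az": 0}, {"fingers": 0.2, "x": -0.0035, "y": 0, "z": 0, "ax": 0, "ay": 0, "az": 0}, {"fingers": 0.2, "x": -0.0035, "y": 0, "z": 0, "ax": 0, "ay": 0, "az": 0}, {"fingers": 0.2, "x": -0.0035, "y": 0, "z": 0, "ax": 0, "ay": 0, "az": 0}, {"fingers": 0.2, "x": -0.0035, "y": 0, "z": 0, "ax": 0, "ay": 0, "az": 0}, {"fingers": 0.2, "x": -0.0035, "y": 0, "z": 0, "ax": 0, "ay": 0, "az": 0}, {"fingers": 0.2, "x": -0.003, "y": 0, "z": 0, "ax": 0, "ay": 0, "az": 0}, {"fingers": 0.2, "x": -0.002, "y": 0, "z": 0, "ax": 0, "ay": 0, "az": 0}]}}

```text
clock: 11.25
tcp_pos: [0.5875, 0.1945, 0.0203]
orientation: [2.355, 2.079, -0.0]
contact_force: [0.7, 2.3, -1.9]
grip_width: 0.0514
gripper_force: 0.7
```

```bash
python3 -c "
from h import *
goto(*unbay(67,0),.02,180)
sb();bdepth(grab('scene'),-63)
"
```

```text
t 11.25 tcp [0.5875 0.1945 0.0203] bay [-126.5   -0.3] th_rel -179.9 shift mm [-1.935e+02  1.000e-01  3.000e-01] az 0.1 F [ 0.7  2.3 -1.9] w 0.0514
scene px [291. 226.] size [102.8 100.9] [-64.2   8.9] yaw 1.18 ymin/max [-39.5  58.7] xmax -13.5
yedge z0 front,mid,rear [45.1, 44.7, 45.0]
dx -35 [-40.2  47.6] mid 3.7 129
dx -20 [-41.9  47.7] mid 2.9 140
dx 0 [10.2 48.5] mid 29.3 77
dx 20 [ 7.3 48.5] mid 27.9 68
dx 35 [-40.9  47.3] mid 3.2 98
xmax -1.9
```

Still centred and square. I'm continuing.

Call:
{"op": "arm_command", "data": {"rows": [{"fingers": 0.2, "x": -0.002, "y": 0, "z": 0, "ax": 0, "ay": 0, "az": 0}, {"fingers": 0.2, "x": -0.003, "y": 0, "z": 0, "ax": 0, "ay": 0, "az": 0}, {"fingers": 0.2, "x": -0.0035, "y": 0, "z": 0, "ax": 0, "ay": 0, "az": 0}, {"fingers": 0.2, "x": -0.0035, "y": 0, "z": 0, "ax": 0, "ay": 0, "az": 0}, {"fingers": 0.2, "x": -0.0035, "y": 0, "z": 0, "ax": 0, "ay": 0, "az": 0}, {"fingers": 0.2, "x": -0.0035, "y": 0, "z": 0, "ax": 0, "ay": 0, "az": 0}, {"fingers": 0.2, "x": -0.0035, "y": 0, "z": 0, "ax": 0, "ay": 0, "az": 0}, {"fingers": 0.2, "x": -0.0035, "y": 0, "z": 0, "ax": 0, "ay": 0, "az": 0}, {"fingers": 0.2, "x": -0.0035, "y": 0, "z": 0, "ax": 0, "ay": 0, "az": 0}, {"fingers": 0.2, "x": -0.003, "y": 0, "z": 0, "ax": 0, "ay": 0, "az": 0}]}}

```text
clock: 12.18
tcp_pos: [0.5836, 0.1626, 0.0204]
orientation: [2.355, 2.079, 0.0]
contact_force: [0.4, 1.7, 0.1]
grip_width: 0.0513
gripper_force: 1.1
```

Call:
{"op": "arm_command", "data": {"rows": [{"fingers": 0.2, "x": -0.003, "y": 0, "z": 0, "ax": 0, "ay": 0, "az": 0}, {"fingers": 0.2, "x": -0.003, "y": 0, "z": 0, "ax": 0, "ay": 0, "az": 0}, {"fingers": 0.2, "x": -0.0035, "y": 0, "z": 0, "ax": 0, "ay": 0, "az": 0}, {"fingers": 0.2, "x": -0.0035, "y": 0, "z": 0, "ax": 0, "ay": 0, "az": 0}, {"fingers": 0.2, "x": -0.0035, "y": 0, "z": 0, "ax": 0, "ay": 0, "az": 0}, {"fingers": 0.2, "x": -0.0035, "y": 0, "z": 0, "ax": 0, "ay": 0, "az": 0}, {"fingers": 0.2, "x": -0.0035, "y": 0, "z": 0, "ax": 0, "ay": 0, "az": 0}, {"fingers": 0.2, "x": -0.0035, "y": 0, "z": 0, "ax": 0, "ay": 0, "az": 0}, {"fingers": 0.2, "x": -0.003, "y": 0, "z": 0, "ax": 0, "ay": 0, "az": 0}, {"fingers": 0.2, "x": -0.002, "y": 0, "z": 0, "ax": 0, "ay": 0, "az": 0}]}}

```text
clock: 13.02
tcp_pos: [0.5796, 0.1307, 0.0204]
orientation: [2.355, 2.079, 0.0]
contact_force: [1.1, 3.4, 0.3]
grip_width: 0.0511
gripper_force: 1.4
```

```bash
python3 -c "
from h import *
goto(*unbay(67,0),.02,180)
sb();bdepth(grab('scene'),3)
"
```

```text
t 13.02 tcp [0.5796 0.1307 0.0204] bay [-62.2  -0.2] th_rel -179.9 shift mm [-129.2   -0.     0.4] az 0.1 F [1.1 3.4 0.3] w 0.0511
scene px [267. 222.] size [104.2  98.8] [-0.7 10.1] yaw 0.57 ymin/max [-38.6  58.6] xmax 51.0
yedge z0 front,mid,rear [43.2, 23.5, 45.6]
dx -35 [-35.9  48. ] mid 6.0 101
dx -20 [-58.5  46.4] mid -6.0 146
dx 0 [-49.5  35. ] mid -7.3 45
dx 20 [-60.4  44.9] mid -7.7 48
dx 35 [-39.4  47.5] mid 4.1 101
xmax 55.4
```

```bash
python3 -c "
from h import *
f=grab('wrist');C=cloud(f);o,M,th=tool();t=bay(o['tcp_pos']);q=C.copy();q[:,0]-=t[0];q[:,1]-=t[1]
for lo in range(10,90,8):
  k=q[(q[:,2]>=lo)&(q[:,2]<lo+8)&(abs(q[:,0])<40)&(abs(q[:,1])<80)]
  if len(k): print(lo,'y',k[:,1].min().round(),k[:,1].max().round(),'x',k[:,0].min().round(),k[:,0].max().round(),len(k))
"
```

```text
10 y -39.0 39.0 x -11.0 40.0 4037
18 y -39.0 39.0 x -11.0 40.0 6304
26 y -39.0 39.0 x -11.0 12.0 1177
34 y -39.0 39.0 x -11.0 12.0 1241
42 y -55.0 52.0 x -13.0 11.0 1401
50 y -58.0 58.0 x -14.0 13.0 3888
58 y -60.0 60.0 x -15.0 14.0 8916
66 y -62.0 62.0 x -17.0 13.0 5160
74 y -64.0 64.0 x -18.0 3.0 10010
82 y -64.0 62.0 x -18.0 -4.0 8987
```

Call:
{"op": "arm_command", "data": {"rows": [{"fingers": 0.2, "x": 0.003, "y": 0, "z": 0, "ax": 0, "ay": 0, "az": 0}, {"fingers": -0.25, "x": 0.002, "y": 0, "z": -0.004, "ax": 0, "ay": 0, "az": 0}, {"fingers": -0.25, "x": 0, "y": 0, "z": 0, "ax": 0, "ay": 0, "az": 0}, {"fingers": -0.25, "x": 0, "y": 0, "z": 0, "ax": 0, "ay": 0, "az": 0}, {"fingers": -0.25, "x": 0, "y": 0, "z": 0, "ax": 0, "ay": 0, "az": 0}]}}

```text
clock: 13.58
tcp_pos: [0.5801, 0.136, 0.0243]
orientation: [2.355, 2.079, -0.0]
contact_force: [0.8, -0.4, -0.6]
grip_width: 0.0318
gripper_force: 0.0
```

```bash
python3 -c "
from h import *
goto(*unbay(67,0),.02,180)
f=grab('wrist');C=cloud(f);o,M,th=tool();t=bay(o['tcp_pos']);q=C.copy();q[:,0]-=t[0];q[:,1]-=t[1]
k=q[(q[:,0]>-20)&(q[:,0]<16)&(abs(q[:,1])<50)&(q[:,2]>4)]
for y in range(-48,48,6):
  z=k[(k[:,1]>=y)&(k[:,1]<y+6)]; print(y,len(z),np.percentile(z[:,2],[0,1,5]).round(1) if len(z) else '')
"
```

```text
t 13.58 tcp [0.5801 0.136  0.0243] bay [-67.5  -0.3] th_rel -179.9 shift mm [-1.345e+02  1.000e-01  4.300e+00] az 0.1 F [ 0.8 -0.4 -0.6] w 0.0318
-48 4373 [50.5 54.9 59.6]
-42 2754 [48.5 51.5 55.5]
-36 1030 [47.2 48.  50.1]
-30 1162 [12.9 14.4 17.6]
-24 3253 [ 9.3 13.2 23.2]
-18 3463 [ 5.2 10.4 18.7]
-12 1408 [77.3 78.3 79.2]
-6 1054 [78.1 79.4 80.3]
0 1047 [78.5 79.2 80.3]
6 1460 [77.8 78.4 79.2]
12 3609 [ 5.7 10.6 18.5]
18 3087 [ 9.9 13.6 23.7]
24 1073 [12.8 14.1 17.4]
30 1138 [46.3 48.5 50.4]
36 2825 [49.  51.6 55.7]
42 4414 [50.9 55.3 59.8]
```

Call:
{"op": "arm_command", "data": {"rows": [{"fingers": -0.25, "x": -0.002, "y": 0, "z": 0, "ax": 0, "ay": 0, "az": 0}, {"fingers": -0.25, "x": -0.002, "y": 0, "z": 0, "ax": 0, "ay": 0, "az": 0}, {"fingers": -0.25, "x": -0.002, "y": 0, "z": 0, "ax": 0, "ay": 0, "az": 0}, {"fingers": -0.25, "x": -0.003, "y": 0, "z": 0, "ax": 0, "ay": 0, "az": 0}, {"fingers": -0.25, "x": -0.0035, "y": 0, "z": 0, "ax": 0, "ay": 0, "az": 0}, {"fingers": -0.25, "x": -0.0035, "y": 0, "z": 0, "ax": 0, "ay": 0, "az": 0}, {"fingers": -0.25, "x": -0.0035, "y": 0, "z": 0, "ax": 0, "ay": 0, "az": 0}, {"fingers": -0.25, "x": -0.0035, "y": 0, "z": 0, "ax": 0, "ay": 0, "az": 0}, {"fingers": -0.25, "x": -0.0035, "y": 0, "z": 0, "ax": 0, "ay": 0, "az": 0}, {"fingers": -0.25, "x": -0.0035, "y": 0, "z": 0, "ax": 0, "ay": 0, "az": 0}]}}

```text
clock: 14.47
tcp_pos: [0.5764, 0.1059, 0.0243]
orientation: [2.355, 2.079, -0.0]
contact_force: [0.5, 1.1, -0.9]
grip_width: 0.0322
gripper_force: 0.7
```

Call:
{"op": "arm_command", "data": {"rows": [{"fingers": -0.25, "x": -0.0035, "y": 0, "z": 0, "ax": 0, "ay": 0, "az": 0}, {"fingers": -0.25, "x": -0.0035, "y": 0, "z": 0, "ax": 0, "ay": 0, "az": 0}, {"fingers": -0.25, "x": -0.0035, "y": 0, "z": 0, "ax": 0, "ay": 0, "az": 0}, {"fingers": -0.25, "x": -0.0035, "y": 0, "z": 0, "ax": 0, "ay": 0, "az": 0}, {"fingers": -0.25, "x": -0.0035, "y": 0, "z": 0, "ax": 0, "ay": 0, "az": 0}, {"fingers": -0.25, "x": -0.0035, "y": 0, "z": 0, "ax": 0, "ay": 0, "az": 0}, {"fingers": -0.25, "x": -0.0035, "y": 0, "z": 0, "ax": 0, "ay": 0, "az": 0}, {"fingers": -0.25, "x": -0.0035, "y": 0, "z": 0, "ax": 0, "ay": 0, "az": 0}, {"fingers": -0.25, "x": -0.003, "y": 0, "z": 0, "ax": 0, "ay": 0, "az": 0}, {"fingers": -0.25, "x": -0.002, "y": 0, "z": 0, "ax": 0, "ay": 0, "az": 0}]}}

```text
clock: 15.3
tcp_pos: [0.5724, 0.0731, 0.0243]
orientation: [2.355, 2.079, -0.0]
contact_force: [0.0, 1.0, -1.2]
grip_width: 0.0319
gripper_force: 0.7
```

```bash
python3 -c "
from h import *
goto(*unbay(67,0),.024,180)
sb()
"
```

```text
t 15.3 tcp [0.5724 0.0731 0.0243] bay [-4.1 -0.1] th_rel -179.9 shift mm [-71.1   0.    0.3] az 0.1 F [ 0.   1.  -1.2] w 0.0319
scene px [245. 218.] size [102.1  96.7] [57.1 11.8] yaw 1.79 ymin/max [-35.4  59.1] xmax 107.1
yedge z0 front,mid,rear [45.3, 44.9, 45.7]
```

Call:
{"op": "arm_command", "data": {"rows": [{"fingers": -0.25, "x": -0.002, "y": 0, "z": 0, "ax": 0, "ay": 0, "az": 0}, {"fingers": -0.25, "x": -0.003, "y": 0, "z": 0, "ax": 0, "ay": 0, "az": 0}, {"fingers": -0.25, "x": -0.0035, "y": 0, "z": 0, "ax": 0, "ay": 0, "az": 0}, {"fingers": -0.25, "x": -0.004, "y": 0, "z": 0, "ax": 0, "ay": 0, "az": 0}, {"fingers": -0.25, "x": -0.004, "y": 0, "z": 0, "ax": 0, "ay": 0, "az": 0}, {"fingers": -0.25, "x": -0.004, "y": 0, "z": 0, "ax": 0, "ay": 0, "az": 0}, {"fingers": -0.25, "x": -0.004, "y": 0, "z": 0, "ax": 0, "ay": 0, "az": 0}, {"fingers": -0.25, "x": -0.004, "y": 0, "z": 0, "ax": 0, "ay": 0, "az": 0}, {"fingers": -0.25, "x": -0.004, "y": 0, "z": 0, "ax": 0, "ay": 0, "az": 0}, {"fingers": -0.25, "x": -0.004, "y": 0, "z": 0, "ax": 0, "ay": 0, "az": 0}]}}

```text
clock: 16.18
tcp_pos: [0.5679, 0.0371, 0.0244]
orientation: [2.355, 2.079, 0.0]
contact_force: [-0.6, 2.6, 0.8]
grip_width: 0.032
gripper_force: 1.1
```

Call:
{"op": "arm_command", "data": {"rows": [{"fingers": -0.25, "x": -0.004, "y": 0, "z": 0, "ax": 0, "ay": 0, "az": 0}, {"fingers": -0.25, "x": -0.004, "y": 0, "z": 0, "ax": 0, "ay": 0, "az": 0}, {"fingers": -0.25, "x": -0.004, "y": 0, "z": 0, "ax": 0, "ay": 0, "az": 0}, {"fingers": -0.25, "x": -0.004, "y": 0, "z": 0, "ax": 0, "ay": 0, "az": 0}, {"fingers": -0.25, "x": -0.004, "y": 0, "z": 0, "ax": 0, "ay": 0, "az": 0}, {"fingers": -0.25, "x": -0.004, "y": 0, "z": 0, "ax": 0, "ay": 0, "az": 0}, {"fingers": -0.25, "x": -0.004, "y": 0, "z": 0, "ax": 0, "ay": 0, "az": 0}, {"fingers": -0.25, "x": -0.003, "y": 0, "z": 0, "ax": 0, "ay": 0, "az": 0}, {"fingers": -0.25, "x": -0.002, "y": 0, "z": 0, "ax": 0, "ay": 0, "az": 0}, {"fingers": -0.25, "x": 0, "y": 0, "z": 0, "ax": 0, "ay": 0, "az": 0}]}}

```text
clock: 17.02
tcp_pos: [0.5637, 0.0038, 0.0243]
orientation: [2.355, 2.078, -0.001]
contact_force: [0.9, 0.3, 0.3]
grip_width: 0.0318
gripper_force: 0.3
```

```bash
python3 -c "
from h import *
goto(*unbay(67,0),.024,180)
sb()
"
```

```text
t 17.02 tcp [0.5637 0.0038 0.0243] bay [65.7 -0. ] th_rel -180.0 shift mm [-1.3  0.   0.3] az 0.0 F [0.9 0.3 0.3] w 0.0318
scene px [220. 213.] size [103.3  65.2] [125.1  26.8] yaw -0.72 ymin/max [-3.1 59. ] xmax 176.5
yedge z0 front,mid,rear [45.3, 45.6, 45.2]
```

Call:
{"op": "arm_command", "data": {"rows": [{"fingers": -0.25, "x": -0.002, "y": 0, "z": 0, "ax": 0, "ay": 0, "az": 0}, {"fingers": -0.25, "x": -0.002, "y": 0, "z": 0, "ax": 0, "ay": 0, "az": 0}, {"fingers": -0.25, "x": 0, "y": 0, "z": 0, "ax": 0, "ay": 0, "az": 0}, {"fingers": -0.25, "x": 0.004, "y": 0, "z": 0, "ax": 0, "ay": 0, "az": 0}, {"fingers": -0.25, "x": 0.01, "y": 0, "z": 0, "ax": 0, "ay": 0, "az": 0}, {"fingers": -0.25, "x": 0.006, "y": 0, "z": -0.01, "ax": 0, "ay": 0, "az": 0}, {"fingers": -0.25, "x": 0, "y": 0, "z": -0.03, "ax": 0, "ay": 0, "az": 0}, {"fingers": -0.25, "x": 0, "y": 0, "z": -0.04, "ax": 0, "ay": 0, "az": 0}, {"fingers": -0.25, "x": 0, "y": 0, "z": -0.04, "ax": 0, "ay": 0, "az": 0}, {"fingers": -0.25, "x": 0.02, "y": 0, "z": -0.03, "ax": 0, "ay": 0, "az": 0}]}}

```text
clock: 17.9
tcp_pos: [0.5687, 0.0376, 0.1776]
orientation: [2.357, 2.073, -0.001]
contact_force: [0.8, 0.3, 0.2]
grip_width: 0.0322
gripper_force: 0.0
```

Call:
{"op": "arm_command", "data": {"rows": [{"fingers": -0.25, "x": 0.03, "y": 0, "z": -0.015, "ax": 0, "ay": 0, "az": 0}, {"fingers": -0.25, "x": 0.035, "y": 0, "z": 0, "ax": 0, "ay": 0, "az": 0}, {"fingers": -0.25, "x": 0.035, "y": 0, "z": 0, "ax": 0, "ay": 0, "az": 0}, {"fingers": -0.25, "x": 0.035, "y": 0, "z": 0, "ax": 0, "ay": 0, "az": 0}, {"fingers": -0.25, "x": 0.035, "y": 0, "z": 0, "ax": 0, "ay": 0, "az": 0}, {"fingers": -0.25, "x": 0.035, "y": 0, "z": 0, "ax": 0, "ay": 0, "az": 0}, {"fingers": -0.25, "x": 0, "y": 0, "z": 0, "ax": 0, "ay": 0, "az": 0}, {"fingers": -0.25, "x": 0, "y": 0, "z": 0, "ax": 0, "ay": 0, "az": 0}]}}

```text
clock: 18.57
tcp_pos: [0.5923, 0.2481, 0.1901]
orientation: [-2.348, -2.085, -0.002]
contact_force: [-0.3, -0.9, -1.2]
grip_width: 0.032
gripper_force: 0.0
```

```bash
python3 -c "
from h import *
goto(*unbay(67,0),.024,180)
f=grab('scene');t=grab('top')
save(np.hstack([cv2.resize(f['frame'][170:270,140:300],(480,300)),cv2.resize(t['frame'][140:280,200:420],(320,204)).repeat(1,0)[:300] if 0 else cv2.copyMakeBorder(cv2.resize(t['frame'][140:280,200:420],(320,204)),0,96,0,0,cv2.BORDER_CONSTANT)]),'end.png')
for n,g in(('scene',f),('top',t)):
  C=cloud(g);q=C[(abs(C[:,0]-130)<75)&(abs(C[:,1])<70)&(C[:,2]>12)&(C[:,2]<24)]
  if len(q)>50: print(n,len(q),np.percentile(q[:,:2],[.7,99.3],axis=0).round(1).tolist())
"
```

```text
t 18.57 tcp [0.5923 0.2481 0.1901] bay [-180.2   -2.3] th_rel -179.6 shift mm [-247.6    0.5  165.6] az 0.4 F [-0.3 -0.9 -1.2] w 0.032
scene 812 [[83.8, -40.3], [186.5, 48.8]]
top 938 [[80.1, -43.2], [182.4, 45.0]]
```

View pics/end.png

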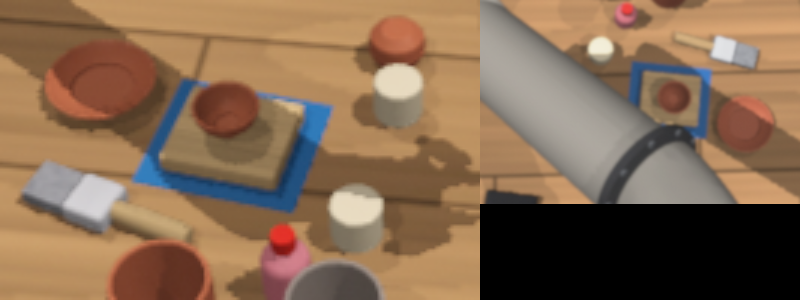

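The picture shows the board wholly inside the blue mark, with blue on every side (scene crop corners about (160,175) and (300,105)). The bowl stands upright on it and the bystanders are in place. The depth reading puts the board at bay x 80–182 mm and y ±45 mm, with the mark spanning 58–202 mm and ±63 mm. The gripper is clear.

```bash
python3 -c "
from h import *
print(r.hand_in())"
```

```text
the job is handed in; nothing more can be done
None
```

I pushed the board straight through the gap and it now lies wholly on the blue mark, with the bowl standing untouched on it and everything else left in place. I've handed the job in; the hand-in gave no verdict back.

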